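Tap home the two wedges of a jarrah shelf riser

ROBOT

A 6-joint arm with a two-finger parallel gripper is mounted at the origin on the work surface. World frame = base frame: x ahead of the robot, y to its left, z up, the work surface at z = 0. Lengths are in m, angles in degrees, forces in N, time in s.
With the tool pointing down it reaches from about 0.4 to 0.825 m from the base axis. Payload 7 kg.
Tool frame: the origin (TCP) lies between the finger pads; the fingertips stand 17 mm ahead of it and the grasp point (between the pads) lies 2 mm behind it; x points along the fingers, y is the direction in which the jaws open and shut, and the axes are right-handed (so a half turn about x gives the same grasp; the last joint's range is limited). The gripper opens to 88 mm and grips with 3 to 60 N. Pads are 19 mm wide; open, the fingers measure 130 mm over their backs; the gripper's body (78 mm by 193 mm) begins 47 mm behind the grasp point.
Start: joints at [-51.045, 20.546, 0.682, 0, -70.136, -16.507], TCP at [0.258, -0.624, 0.244] pointing down, gripper open.
Joint ranges: [-176.03, 176.03], [-82.01, 121.73], [-58.28, 71.71], [-173.87, 95.51], [-174.79, -0.11], [-173.66, 173.66]. Speed limits (degrees/s): [136.94, 136.94, 172.46, 180, 180, 180].

INTERFACE

Orientations are given as [roll, pitch, yaw] about the fixed x, y, z axes, in that order (R = Rz(yaw) Ry(pitch) Rx(roll)).
In Python, from plant import r gives the robot as it stands.
- The arm moves only by the shell command python3 -m jog 'ROWS' [FORCE]. ROWS is a JSON object of lists of equal length, an entry for each row: "fingers": the opening, from 0 (shut) to 1 (fully open); "dp": the shift along the tool's x, y, z in mm, a list of three; "twist": the turn about the tool's x in degrees. In form: {"fingers": [fingers, ...], "dp": [[dx, dy, dz], ...], "twist": [twist, ...]}. A call has exactly 5 rows; each row is the pose to reach, as a shift and turn from the pose measured when the call began, along the tool's axes at that moment; what a row does not reach only later rows make up. A row lasts 1/10 s, in which the tool goes at most 50 mm and 8.59 degrees, less where a joint would pass 70% of its speed; a pose out of reach is approached as far as the arm can. A call with a gripper value outside its range is refused whole. The fingers move at their own pace and stop on an object; FORCE is the grip in N (left out, the last holds). Time passes only in rows, so rows that repeat a pose let the fingers close, or fill a call up. It gives the time, the measured TCP pose, the force and the opening at its end, in the units of the state.
- r.get_state(): the state, without advancing time (a new reading comes with each control period).
- r.capture(name): name is "scene" or "top" or "wrist"; returns a dict with "frame" (400x640x3 uint8, red, green, blue), "intrinsics" (3x3 intrinsics, pixels), "D" ([k1, k2, p1, p2, k3] as OpenCV has them; the pictures are not rectified), "pose" (4x4, takes a point from camera to world coordinates). Camera axes: x right, y down, z forward; pixel columns grow to the right and rows downward; lengths in m; the calibration is good to about 2 mm. A picture is of the moment at which its call begins. There is no depth.
- r.close_job(): hands the job in, once; it reports no verdict.
The state is a dict: "time_s": time; "joints": joint angles; "qd": joint speeds; "joint_torque": joint torques, N m; "tcp_pos": TCP position; "eef_rot": TCP orientation; "contact_force": force on the tool from outside, world axes, zero at the start; "moment": the same for the moment, N m; "gripper_width": finger opening in m.
Only numpy, scipy, OpenCV 4.12 (cv2) and the standard library are available. Lean on these libraries where they do the work, as an engineer would, in place of code of your own. Each camera call takes 0.05 s, during which the arm holds its last target. There are 200 camera calls.

TASK

The shelf riser has just been put together and its two upright wedges are only started in their tenons. Take the meat pounder by its handle and drive each wedge down with several light taps of its flat foot, lifting it clear between taps, until the wedge is fully home and goes no further; then stand the pounder gently back upright on its cork mat. Use the pounder, not the gripper itself, on the wedges, and leave the ramekin, tin and clip where they are.

Things in the scene. Friction and masses are not known exactly. Their poses are not given: they have to be found in the camera images.
- riser: Jarrah shelf riser, fixed. Shelf 260 mm long (y), 110 deep (x), top at 85 mm, between two upright end panels 25 thick, 120 deep, tops at 115 mm (heights above the table). At each end a tenon (60 wide, 28 thick, top at 85 mm) sticks out 58 mm past the panel; its mortise holds an upright wedge against the panel's outer face. Origin: on the table under the shelf's middle; z up.
- wedge_left: Upright pale hardwood wedge at the riser's +y end: 120 mm long, flat head 24 (y) x 30 mm (x), foot 11 mm. Origin: foot, at the panel's face; z up. Slides only up and down, tight, stays where left. Head starts 150 to 170 mm above the table. About 10 N straight down moves it slowly, 15 N at 60 mm/s; it stops dead when home: head 135 mm above the table, 20 mm above the panel's top.
- wedge_left_head (a point): Centre of the top face (24 x 30 mm) of the left wedge, 12 mm outside the panel's outer face; z 0.135 m when home.
- wedge_right: The same kind of wedge at the riser's -y end, started to a different depth.
- wedge_right_head (a point): Centre of the top face (24 x 30 mm) of the right wedge; z 0.135 m when home.
- pounder: Meat pounder, 140 mm tall, 0.5 to 0.9 kg, standing upright on the cork mat: a flat round steel foot (80 mm across, 13 mm thick at the rim) under a straight round upright black handle 27 mm across, which runs from 48 to 134 mm above the foot's underside. Origin: centre of the foot's underside; z up along the handle.
- mat: Round cork mat fixed on the table, 136 mm across, 6 mm thick, left or right of the riser and nearer the robot. Origin: centre of its underside, on the table.
- ramekin: White ceramic ramekin, 92 mm across, 45 mm tall, on a small wooden board (150 x 110 x 14 mm) at the opposite side from the mat. Origin: centre of its underside. To be left alone.
- tin: Closed aluminium tin, 62 x 88 mm, 48 mm tall, standing near the middle of the riser's shelf. Origin: centre of its underside. To be left alone.
- clip: Green plastic bag clip, 125 mm long, 24 mm wide, 14 mm high, lying on the table in front of the riser. Origin: under its middle. To be left alone.
Mind the look-alikes: they are no part of the job. What is meant by the pounder is not purple, and is the larger of those in its own colour.

How it is judged (in metres and radians):
On the way, in this order (a step that is already met when the one before it is completed fails the run):
1. the pounder is lifted off its mat (height (world z) of pounder above 0.05 m), for 0.1 s.
2. one wedge has been tapped part of the way down and the pounder lifted clear of it (((distance of wedge_left_head from where it was at the start of the episode above 0.0015 m and height (world z) of wedge_left_head above 0.1375 m and contact force between pounder and wedge_left below 0.1 N) or (distance of wedge_right_head from where it was at the start of the episode above 0.0015 m and height (world z) of wedge_right_head above 0.1375 m and contact force between pounder and wedge_right below 0.1 N))), for 0.05 s.
3. one wedge is driven home by the pounder (((height (world z) of wedge_left_head below 0.1375 m and contact force between pounder and wedge_left above 1 N) or (height (world z) of wedge_right_head below 0.1375 m and contact force between pounder and wedge_right above 1 N))).
4. that wedge is home, the other has been tapped part of the way down, and the pounder is lifted clear (height (world z) of pounder above 0.142 m and ((height (world z) of wedge_left_head below 0.1375 m and (distance of wedge_right_head from where it was at the start of the episode above 0.0015 m and height (world z) of wedge_right_head above 0.1375 m and contact force between pounder and wedge_right below 0.1 N)) or (height (world z) of wedge_right_head below 0.1375 m and (distance of wedge_left_head from where it was at the start of the episode above 0.0015 m and height (world z) of wedge_left_head above 0.1375 m and contact force between pounder and wedge_left below 0.1 N)))), for 0.05 s.
5. both wedges are home (height (world z) of each of wedge_left_head, wedge_right_head below 0.1375 m), for 0.1 s.
At the end, for the whole second after the job is handed in: Both wedges are home (heads within 2.5 mm of 135 mm above the table); the pounder stands released, upright (within 0.08 rad) and at rest on the cork mat, its centre within 40 mm of the mat's; ramekin, tin and clip are within 20 mm of where they were (all of step 5 and horizontal distance between pounder and mat below 0.04 m and height (world z) of pounder between 0.002 and 0.012 m and angle between pounder's own z axis and vertical below 0.08 rad and linear speed of pounder below 0.02 m/s and distance of each of ramekin, tin, clip from where it was at the start of the episode below 0.02 m); the robot touches nothing.
It fails at once if a wedge is pressed by the gripper or arm instead of the pounder (over 3 N) (contact force between any of the fingers, the arm and wedge_left above 3 N or contact force between any of the fingers, the arm and wedge_right above 3 N).
It fails at once if a wedge is struck hard (the pounder moving faster than 0.4 m/s as it hits) ((contact force between pounder and wedge_left above 3 N or contact force between pounder and wedge_right above 3 N) and linear speed of pounder above 0.4 m/s).
It fails at once if the pounder is dropped on its mat (faster than 0.5 m/s within 25 mm of it) (height (world z) of pounder below 0.031 m and linear speed of pounder above 0.5 m/s).
It fails at once if ramekin, tin or clip is moved more than 20 mm (distance of any of ramekin, tin, clip from where it was at the start of the episode above 0.02 m).
It also fails if it takes over 64 s, if anything falls off the work surface, if the arm or the gripper's body presses on something with over 40 N, if the wrist force passes 120 N, or if a joint passes its speed limit or range.

## Working session

There is one attempt and no reset: what is moved stays moved. The work goes in short steps, Python scripts to look and compute and a shell command to move; the robot and the scene stay as the last step left them, time stands still between calls to the robot, and variables do not carry over. Pictures are saved under pics/ and viewed, on a budget of 10 in all, crops included, one or two more only if the job needs it, and the job is handed in when it is done.

```bash
mkdir -p pics; ls; cat > h.py <<'E'
from plant import r
import cv2, numpy as np
def cap(n,f=None):
    c=r.capture(n)
    if f: cv2.imwrite('pics/'+f, c['frame'][:,:,::-1])
    return c
def ray(c,uv):
    K=np.array(c['intrinsics'],float);P=np.array(c['pose'])
    p=cv2.undistortPoints(np.array([[uv]],float),K,np.array(c['D'],float))[0,0]
    return P[:3,3],P[:3,:3]@np.array([p[0],p[1],1])
def onz(c,uv,z):
    o,d=ray(c,uv); return o+d*(z-o[2])/d[2]
def proj(c,X):
    P=np.linalg.inv(np.array(c['pose']));rv=cv2.Rodrigues(P[:3,:3])[0]
    return cv2.projectPoints(np.array([X],float),rv,P[:3,3],np.array(c['intrinsics'],float),np.array(c['D'],float))[0][0,0]
E
python3 - <<'E'
from h import *
import pickle
s=cap('scene','s1.png');t=cap('top','t1.png')
pickle.dump((s,t),open('c.pkl','wb'))
print(r.get_state())
E
```

```text
pics
{'time_s': 0.1, 'joints': array([-5.10436484e+01,  2.05866781e+01,  6.39267248e-01, -1.78909086e-02,
       -7.01385374e+01, -1.65046999e+01]), 'qd': array([-0.00037841,  0.06156597,  0.20678952,  0.02966215, -0.02881058,
       -0.012695  ]), 'joint_torque': array([-1.53244306e-03, -5.84162021e+01,  2.93754458e+01,  7.01560602e+00,
        1.02070600e-02, -4.16444470e-05]), 'tcp_pos': array([ 0.25757134, -0.62346166,  0.24272512]), 'eef_rot': array([ 95.43357646,  89.91242098, 117.87913714]), 'contact_force': array([ 0.28150369, -0.10267426, -0.0365805 ]), 'moment': array([-0.00113111, -0.0007027 , -0.00379935]), 'gripper_width': 0.08742399218388965}
```

View pics/s1.png

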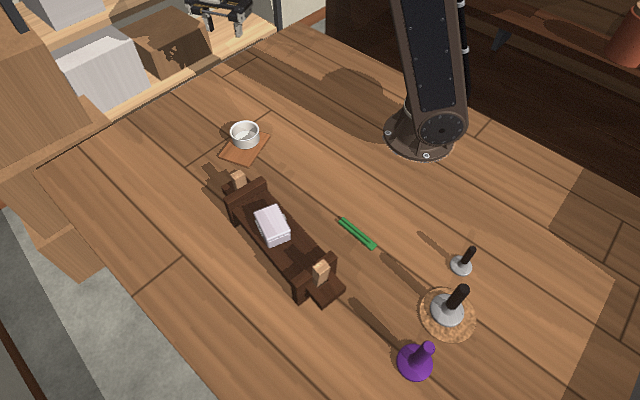

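View pics/t1.png

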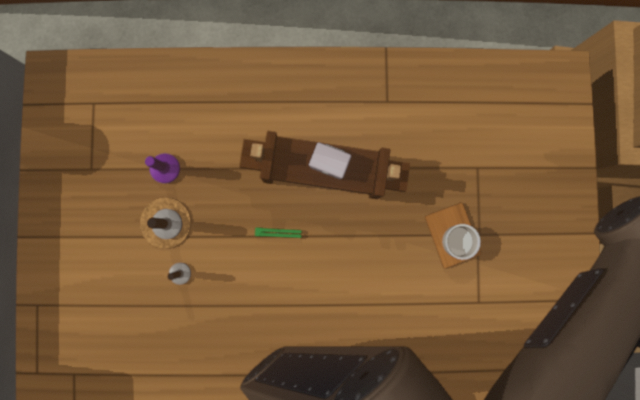

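Pounder candidates in the top view are the purple one (163,168), the small black and steel one (179,274), and the large black and steel one on the mat (165,223). The last fits, since it isn't purple, is the larger in its colour, and stands on the cork mat. I'll confirm it in a crop and measure positions at the same time.

```bash
python3 - <<'E'
from h import *
import pickle
s,t=pickle.load(open('c.pkl','rb'))
S=s['frame'][:,:,::-1];T=t['frame'][:,:,::-1]
a=cv2.resize(S[230:390,380:500],None,fx=3.3,fy=3.3,interpolation=cv2.INTER_CUBIC)
b=cv2.resize(T[130:300,130:260],None,fx=3,fy=3,interpolation=cv2.INTER_CUBIC)
h=max(a.shape[0],b.shape[0]);p=lambda q:cv2.copyMakeBorder(q,0,h-q.shape[0],0,0,0)
cv2.imwrite('pics/c1.png',np.hstack([p(a),p(b)]))
for n,c in (('top',t),('scene',s)):
    hsv=cv2.cvtColor(c['frame'],cv2.COLOR_RGB2HSV)
    print(n,'cam',np.array(c['pose'])[:3,3])
    boxes={'top':dict(wl=(245,140,268,162),wr=(384,160,404,182),steel=(150,205,185,240)),'scene':dict(wr=(228,168,248,192),wl=(308,258,332,288),steel=(425,285,472,330))}[n]
    for k,(x0,y0,x1,y1) in boxes.items():
        m=np.zeros(hsv.shape[:2],np.uint8);sub=hsv[y0:y1,x0:x1]
        if k=='steel': q=(sub[...,1]<60)&(sub[...,2]>90)
        else: q=(sub[...,2]>150)
        m[y0:y1,x0:x1]=q
        cs,_=cv2.findContours(m,cv2.RETR_EXTERNAL,cv2.CHAIN_APPROX_NONE)
        cc=max(cs,key=cv2.contourArea);print(k,cv2.minAreaRect(cc),cv2.boundingRect(cc))
        hull=cv2.convexHull(cc)
        if len(cc)>5 and k=='steel': 
            e=cv2.fitEllipse(hull);print('ell',e,onz(c,e[0],0.019))
        if k!='steel' and n=='top':
            for z in (.15,.16,.17): print(z,onz(c,cv2.minAreaRect(cc)[0],z).round(4))
# mat via brown-ish: approximate centre; panel ends
for uv in [(165,223),(140,223),(190,223),(165,198),(165,247)]: print('mat',uv,onz(t,uv,.006).round(3))
E
```

```text
top cam [0.43649582 0.01759864 1.31267198]
wl ((256.5, 149.5), (11.0, 9.0), 90.0) (252, 144, 10, 12)
0.15 [0.6366 0.1332 0.15  ]
0.16 [0.6348 0.1322 0.16  ]
0.17 [0.6331 0.1312 0.17  ]
wr ((394.5, 170.5), (11.0, 9.0), 90.0) (390, 165, 10, 12)
0.15 [ 0.5849 -0.1963  0.15  ]
0.16 [ 0.5836 -0.1945  0.16  ]
0.17 [ 0.5824 -0.1926  0.17  ]
steel ((166.5, 223.5), (29.0, 27.0), 90.0) (153, 209, 28, 30)
ell ((166.199951171875, 223.53585815429688), (29.292692184448242, 29.626312255859375), 141.70262145996094) [0.46388702 0.38373902 0.019     ]
scene cam [0.89983207 0.35817002 0.88939815]
wr ((239.47247314453125, 178.0917510986328), (16.187122344970703, 12.800695419311523), 61.69924545288086) (230, 170, 17, 19)
wl ((322.3825378417969, 271.4770812988281), (23.71324920654297, 15.683932304382324), 74.47589111328125) (313, 259, 17, 27)
steel ((447.0, 310.0), (32.0, 32.0), 90.0) (431, 294, 33, 33)
ell ((446.9635314941406, 309.7662658691406), (30.515567779541016, 36.09246063232422), 137.36163330078125) [0.46259253 0.38407329 0.019     ]
mat (165, 223) [0.466 0.391 0.006]
mat (140, 223) [0.466 0.458 0.006]
mat (190, 223) [0.465 0.324 0.006]
mat (165, 198) [0.532 0.392 0.006]
mat (165, 247) [0.402 0.39  0.006]
```

View pics/c1.png

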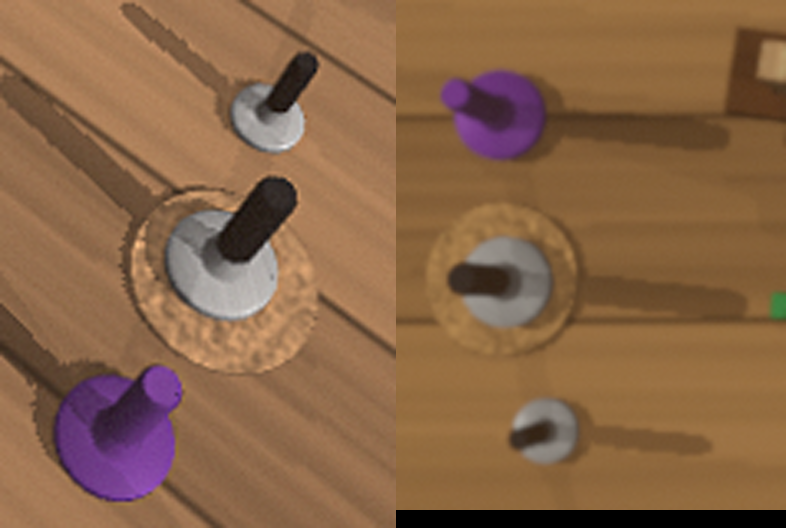

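The crop confirms it: the large black-handled steel pounder stands on the cork mat, with the small one and the purple one beside it. Next I'll work out tool-axis moves.

```bash
cat >> h.py <<'E'
from scipy.spatial.transform import Rotation as Ro
def to(*targets):
    s=r.get_state();p=s['tcp_pos'];R=Ro.from_euler('xyz',s['eef_rot'],degrees=True).as_matrix()
    print('t',round(s['time_s'],2),'tcp',p.round(4),'F',s['contact_force'].round(1),'w',round(s['gripper_width'],4),'x',R[:,0].round(3),'y',R[:,1].round(3),'z',R[:,2].round(3))
    for t in targets: print(t,'dp mm',(R.T@(np.array(t)-p)*1000).round(1))
E
python3 -c "
from h import *
to((.45,-.28,.27),(.5,.0,.27),(.48,.25,.27),(.463,.384,.24),(.463,.384,.104))"
```

```text
t 0.1 tcp [ 0.2576 -0.6235  0.2427] F [ 0.3 -0.1 -0. ] w 0.0874 x [-0.001  0.001 -1.   ] y [-0.382  0.924  0.002] z [ 0.924  0.382 -0.   ]
(0.45, -0.28, 0.27) dp mm [-26.9 244.  309. ]
(0.5, 0.0, 0.27) dp mm [-26.6 483.7 462.1]
(0.48, 0.25, 0.27) dp mm [-26.3 722.4 539.1]
(0.463, 0.384, 0.24) dp mm [  3.9 852.7 574.5]
(0.463, 0.384, 0.104) dp mm [139.9 852.5 574.5]
```

```bash
python3 -m jog '{"fingers":[1,1,1,1,1],"dp":[[-5,30,38],[-10,60,77],[-15,90,115],[-20,120,153],[-25,150,190]],"twist":[0,0,0,0,0]}'
python3 -m jog '{"fingers":[1,1,1,1,1],"dp":[[0,30,38],[0,60,77],[0,94,115],[0,138,132],[0,182,150]],"twist":[0,0,0,0,0]}'
python3 -c "
from h import *
to((.45,-.28,.27),(.5,.0,.27),(.48,.25,.27),(.463,.384,.24),(.463,.384,.104))"
```

```text
time_s: 0.6
tcp_pos: [0.3764, -0.4105, 0.2678]
eef_rot: [99.1, 89.9, 121.5]
contact_force: [1.1, -0.7, 0.4]
gripper_width: 0.0875
time_s: 1.1
tcp_pos: [0.4455, -0.183, 0.2675]
eef_rot: [115.5, 89.8, 138.0]
contact_force: [1.7, -0.1, 1.9]
gripper_width: 0.0875
t 1.1 tcp [ 0.4455 -0.183   0.2675] F [ 1.7 -0.1  1.9] w 0.0875 x [-0.002  0.002 -1.   ] y [-0.382  0.924  0.003] z [ 0.924  0.382 -0.001]
(0.45, -0.28, 0.27) dp mm [ -2.7 -91.3 -32.9]
(0.5, 0.0, 0.27) dp mm [ -2.3 148.4 120.2]
(0.48, 0.25, 0.27) dp mm [ -1.8 387.1 197.1]
(0.463, 0.384, 0.24) dp mm [ 28.5 517.4 232.6]
(0.463, 0.384, 0.104) dp mm [164.5 517.  232.8]
```

```bash
python3 -m jog '{"fingers":[1,1,1,1,1],"dp":[[0,42,26],[0,84,52],[0,128,76],[0,172,96],[0,218,114]],"twist":[0,0,0,0,0]}'
python3 -m jog '{"fingers":[1,1,1,1,1],"dp":[[0,45,18],[0,90,36],[0,135,54],[0,180,70],[0,220,86]],"twist":[0,0,0,0,0]}'
python3 -c "
from h import *
to((.463,.384,.26),(.463,.384,.24),(.463,.384,.104));
print(r.get_state()['joints'])"
```

```text
time_s: 1.6
tcp_pos: [0.4673, 0.064, 0.2679]
eef_rot: [113.9, 89.8, 136.4]
contact_force: [1.7, -0.3, 0.3]
gripper_width: 0.0878
time_s: 2.1
tcp_pos: [0.462, 0.3023, 0.2682]
eef_rot: [118.9, 89.8, 141.4]
contact_force: [1.4, -0.0, 0.8]
gripper_width: 0.0874
t 2.1 tcp [0.462  0.3023 0.2682] F [ 1.4 -0.   0.8] w 0.0874 x [-0.002  0.002 -1.   ] y [-0.382  0.924  0.003] z [ 0.924  0.382 -0.001]
(0.463, 0.384, 0.26) dp mm [ 8.3 75.1 32.1]
(0.463, 0.384, 0.24) dp mm [28.3 75.  32.2]
(0.463, 0.384, 0.104) dp mm [164.3  74.7  32.4]
[  53.40778863    8.11699131  -12.68074223   -0.1803425   -69.19638563
 -120.85756768]
```

```bash
python3 -m jog '{"fingers":[1,1,1,1,1],"dp":[[8,35,15],[18,75,32],[28,75,32],[28,75,32],[28,75,32]],"twist":[0,0,0,0,0]}'
python3 - <<'E'
from h import *
c=cap('wrist','w1.png')
to((.463,.384,.104))
print(np.array(c['pose']).round(3)); print(proj(c,(.463,.384,.146)),proj(c,(.463,.384,.019)))
E
```

```text
time_s: 2.6
tcp_pos: [0.4627, 0.3832, 0.2401]
eef_rot: [142.5, 89.8, 164.9]
contact_force: [1.0, -0.4, 0.6]
gripper_width: 0.0876
t 2.65 tcp [0.463  0.3831 0.2408] F [0.3 0.3 0.4] w 0.0878 x [-0.002  0.002 -1.   ] y [-0.382  0.924  0.002] z [ 0.924  0.382 -0.001]
(0.463, 0.384, 0.104) dp mm [136.8   0.5   0.5]
[[-0.383  0.882  0.276  0.387]
 [ 0.924  0.365  0.117  0.352]
 [ 0.002  0.299 -0.954  0.381]
 [ 0.     0.     0.     1.   ]]
[319.95666061 208.80139266] [319.86993134 176.72298994]
```

View pics/w1.png

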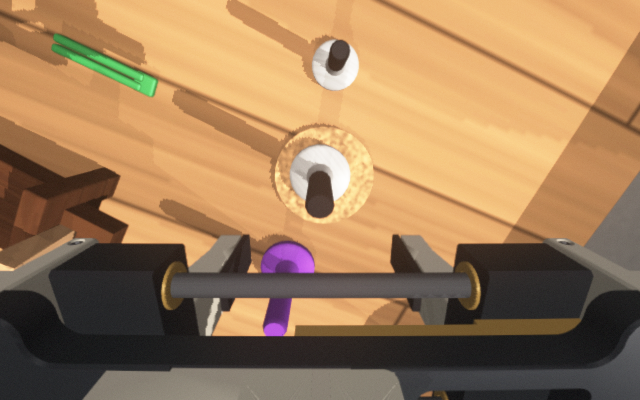

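The wrist view shows the large pounder on the mat, foot centred near (320,175) and handle top near (319,205). Both match the prediction, so I'll descend and grip.

```bash
python3 -m jog '{"fingers":[1,1,1,1,1],"dp":[[30,0,0],[60,0,0],[90,0,0],[118,0,0],[136,0,0]],"twist":[0,0,0,0,0]}'
python3 -m jog '{"fingers":[0.5,0.2,0.2,0.2,0.2],"dp":[[0,0,0],[0,0,0],[0,0,0],[0,0,0],[0,0,0]],"twist":[0,0,0,0,0]}' 30
python3 -m jog '{"fingers":[0,0,0,0,0],"dp":[[0,0,0],[0,0,0],[0,0,0],[0,0,0],[0,0,0]],"twist":[0,0,0,0,0]}' 60
python3 -c "
from h import *
to((.463,.384,.104))"
```

```text
time_s: 3.15
tcp_pos: [0.4628, 0.3819, 0.104]
eef_rot: [123.5, 89.8, 145.9]
contact_force: [-0.3, 0.8, 0.8]
gripper_width: 0.0876
time_s: 3.65
tcp_pos: [0.4631, 0.3823, 0.1051]
eef_rot: [91.0, 89.8, 113.4]
contact_force: [-0.2, -0.3, -0.7]
gripper_width: 0.0531
time_s: 4.15
tcp_pos: [0.4631, 0.3824, 0.1052]
eef_rot: [91.1, 89.8, 113.4]
contact_force: [-1.1, -0.2, 1.5]
gripper_width: 0.0263
t 4.15 tcp [0.4631 0.3824 0.1052] F [-1.1 -0.2  1.5] w 0.0263 x [-0.001  0.003 -1.   ] y [-0.381  0.925  0.003] z [ 0.925  0.381 -0.   ]
(0.463, 0.384, 0.104) dp mm [1.2 1.5 0.5]
```

```bash
python3 -m jog '{"fingers":[0,0,0,0,0],"dp":[[-20,0,0],[-60,0,0],[-110,0,0],[-160,0,0],[-195,0,0]],"twist":[0,0,0,0,0]}'
python3 - <<'E'
from h import *
c=cap('wrist','w2.png')
to((.635,.134,.30),(.635,.134,.275),(.583,-.196,.3))
E
```

```text
time_s: 4.65
tcp_pos: [0.4633, 0.3817, 0.3028]
eef_rot: [77.2, 89.8, 99.6]
contact_force: [1.4, 2.2, -4.7]
gripper_width: 0.0265
t 4.7 tcp [0.465  0.3828 0.3086] F [2.5 1.3 2.6] w 0.026 x [ 0.005  0.009 -1.   ] y [-0.381  0.924  0.006] z [0.924 0.381 0.008]
(0.635, 0.134, 0.3) dp mm [   7.2 -294.9   62.2]
(0.635, 0.134, 0.275) dp mm [  32.2 -295.1   62. ]
(0.583, -0.196, 0.3) dp mm [   4.  -580.2 -111.7]
```

View pics/w2.png

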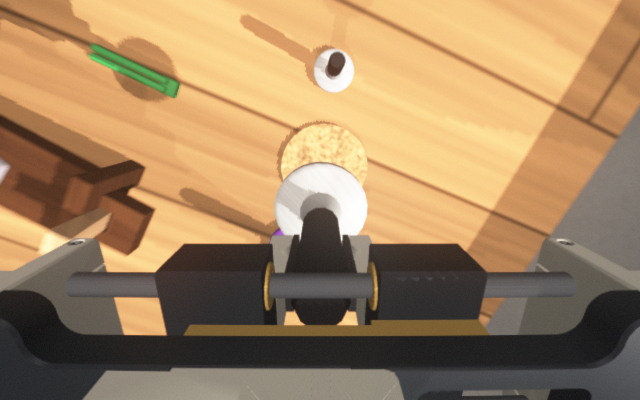

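The pounder is held upright and clear of the mat. Next stop is above the left wedge.

```bash
python3 -m jog '{"fingers":[0,0,0,0,0],"dp":[[0,-30,6],[0,-75,15],[0,-120,25],[0,-165,35],[0,-210,44]],"twist":[0,0,0,0,0]}'
python3 -m jog '{"fingers":[0,0,0,0,0],"dp":[[0,-45,10],[0,-75,16],[0,-84,18],[0,-84,18],[0,-84,18]],"twist":[0,0,0,0,0]}'
python3 -c "
from h import *
to((.635,.134,.3),(.635,.134,.27))"
```

```text
time_s: 5.2
tcp_pos: [0.5856, 0.2038, 0.3057]
eef_rot: [53.0, 89.5, 75.5]
contact_force: [0.3, -0.5, -5.4]
gripper_width: 0.026
time_s: 5.7
tcp_pos: [0.6336, 0.1334, 0.3039]
eef_rot: [68.3, 89.5, 90.7]
contact_force: [-0.5, 0.6, -5.8]
gripper_width: 0.026
t 5.7 tcp [0.6336 0.1334 0.3039] F [-0.5  0.6 -5.8] w 0.026 x [-0.     0.008 -1.   ] y [-0.381  0.925  0.008] z [0.925 0.381 0.003]
(0.635, 0.134, 0.3) dp mm [3.9 0.  1.5]
(0.635, 0.134, 0.27) dp mm [33.9 -0.2  1.4]
```

```bash
python3 - <<'E'
from h import *
c=cap('scene'); f=c['frame'][:,:,::-1]
for p in ((.635,.134,.15),(.635,.134,.16),(.635,.134,.17),(.583,-.196,.15),(.583,-.196,.16),(.583,-.196,.17)): print(p,proj(c,p).round(1))
a=f[110:340,160:380]
cv2.imwrite('pics/s2.png',cv2.resize(a,None,fx=2.6,fy=2.6,interpolation=cv2.INTER_CUBIC))
E
```

```text
(0.635, 0.134, 0.15) [320.5 270.5]
(0.635, 0.134, 0.16) [320.6 268.5]
(0.635, 0.134, 0.17) [320.7 266.4]
(0.583, -0.196, 0.15) [236.9 175.1]
(0.583, -0.196, 0.16) [236.2 172.6]
(0.583, -0.196, 0.17) [235.6 170. ]
```

View pics/s2.png

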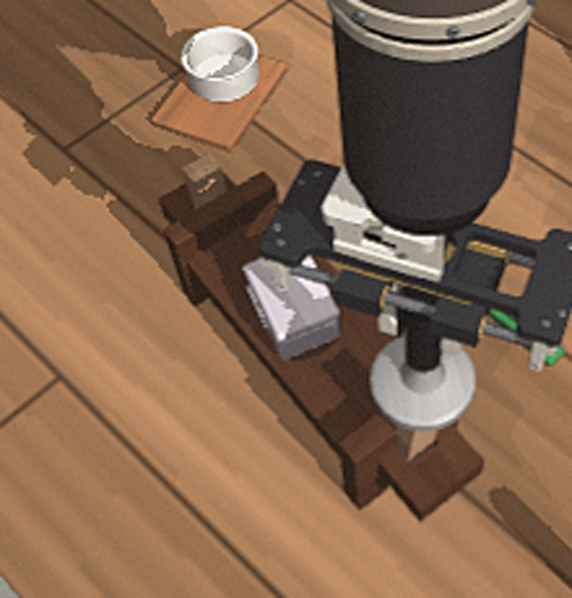

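The foot hangs over the left wedge, with the tin and ramekin clear. Lower gently to find contact.

```bash
python3 -m jog '{"fingers":[0,0,0,0,0],"dp":[[10,0,1],[20,0,1],[27,0,1],[31,0,1],[34,0,1]],"twist":[0,0,0,0,0]}'
python3 -m jog '{"fingers":[0,0,0,0,0],"dp":[[2,0,0],[4,0,0],[6,0,0],[8,0,0],[8,0,0]],"twist":[0,0,0,0,0]}'
python3 -c "
from h import *
to((.635,.134,.25))"
```

```text
time_s: 6.25
tcp_pos: [0.6343, 0.1346, 0.2697]
eef_rot: [67.1, 89.5, 89.6]
contact_force: [-0.3, 0.4, -5.5]
gripper_width: 0.0264
time_s: 6.75
tcp_pos: [0.6343, 0.1346, 0.2615]
eef_rot: [69.6, 89.6, 92.1]
contact_force: [-0.5, 0.9, -5.2]
gripper_width: 0.0263
t 6.75 tcp [0.6343 0.1346 0.2615] F [-0.5  0.9 -5.2] w 0.0263 x [-0.     0.008 -1.   ] y [-0.382  0.924  0.007] z [0.924 0.382 0.003]
(0.635, 0.134, 0.25) dp mm [11.5 -0.9  0.4]
```

Foot at about 0.162 and no contact yet.

```bash
python3 -m jog '{"fingers":[0,0,0,0,0],"dp":[[1,0,0],[2,0,0],[3,0,0],[4,0,0],[4,0,0]],"twist":[0,0,0,0,0]}'
python3 -m jog '{"fingers":[0,0,0,0,0],"dp":[[1,0,0],[2,0,0],[3,0,0],[4,0,0],[4,0,0]],"twist":[0,0,0,0,0]}'
```

```text
time_s: 7.25
tcp_pos: [0.6346, 0.1347, 0.2583]
eef_rot: [59.6, 89.5, 82.0]
contact_force: [-1.4, 0.5, 3.6]
gripper_width: 0.0259
time_s: 7.75
tcp_pos: [0.6346, 0.1347, 0.254]
eef_rot: [60.6, 89.5, 83.1]
contact_force: [-2.2, -1.0, 2.8]
gripper_width: 0.0261
```

Contact at about 0.159, and the wedge has moved about 4 mm. I'll lift clear, then keep tapping.

```bash
python3 -m jog '{"fingers":[0,0,0,0,0],"dp":[[-6,0,0],[-12,0,0],[-12,0,0],[-12,0,0],[-12,0,0]],"twist":[0,0,0,0,0]}'
python3 -m jog '{"fingers":[0,0,0,0,0],"dp":[[6,0,0],[12,0,0],[15,0,0],[18,0,0],[20,0,0]],"twist":[0,0,0,0,0]}'
python3 -m jog '{"fingers":[0,0,0,0,0],"dp":[[-6,0,0],[-12,0,0],[-12,0,0],[-12,0,0],[-12,0,0]],"twist":[0,0,0,0,0]}'
python3 -c "
from h import *
to((.635,.134,.25))"
```

```text
time_s: 8.25
tcp_pos: [0.6344, 0.1345, 0.2654]
eef_rot: [66.3, 89.5, 88.7]
contact_force: [0.0, -0.5, -5.5]
gripper_width: 0.026
time_s: 8.75
tcp_pos: [0.6346, 0.1347, 0.2466]
eef_rot: [56.6, 89.5, 79.1]
contact_force: [-1.6, 1.1, 5.8]
gripper_width: 0.0261
time_s: 9.25
tcp_pos: [0.6344, 0.1346, 0.2581]
eef_rot: [61.1, 89.5, 83.6]
contact_force: [0.6, -0.7, -6.4]
gripper_width: 0.026
t 9.25 tcp [0.6344 0.1346 0.2581] F [ 0.6 -0.7 -6.4] w 0.026 x [ 0.001  0.008 -1.   ] y [-0.382  0.924  0.007] z [0.924 0.382 0.004]
(0.635, 0.134, 0.25) dp mm [ 8.1 -0.9  0.3]
```

```bash
python3 -m jog '{"fingers":[0,0,0,0,0],"dp":[[6,0,0],[11,0,0],[14,0,0],[17,0,0],[19,0,0]],"twist":[0,0,0,0,0]}'
python3 -m jog '{"fingers":[0,0,0,0,0],"dp":[[-6,0,0],[-12,0,0],[-12,0,0],[-12,0,0],[-12,0,0]],"twist":[0,0,0,0,0]}'
python3 -m jog '{"fingers":[0,0,0,0,0],"dp":[[6,0,0],[12,0,0],[14,0,0],[16,0,0],[18,0,0]],"twist":[0,0,0,0,0]}'
python3 -m jog '{"fingers":[0,0,0,0,0],"dp":[[1,0,0],[2,0,0],[3,0,0],[3,0,0],[3,0,0]],"twist":[0,0,0,0,0]}'
```

```text
time_s: 9.75
tcp_pos: [0.6345, 0.1348, 0.2402]
eef_rot: [53.4, 89.5, 75.9]
contact_force: [-3.6, 1.0, 4.8]
gripper_width: 0.0261
time_s: 10.25
tcp_pos: [0.6343, 0.1346, 0.2518]
eef_rot: [57.6, 89.5, 80.1]
contact_force: [0.2, 0.2, -5.3]
gripper_width: 0.0261
time_s: 10.75
tcp_pos: [0.6346, 0.1348, 0.2349]
eef_rot: [49.6, 89.5, 72.1]
contact_force: [-2.4, 0.0, 4.6]
gripper_width: 0.0262
time_s: 11.25
tcp_pos: [0.6348, 0.1349, 0.2341]
eef_rot: [38.2, 89.4, 60.8]
contact_force: [-6.0, 0.3, 13.3]
gripper_width: 0.0264
```

```bash
python3 -m jog '{"fingers":[0,0,0,0,0],"dp":[[1,0,0],[2,0,0],[3,0,0],[3,0,0],[3,0,0]],"twist":[0,0,0,0,0]}'
python3 -m jog '{"fingers":[0,0,0,0,0],"dp":[[-15,0,0],[-30,0,0],[-45,0,0],[-55,0,0],[-60,0,0]],"twist":[0,0,0,0,0]}'
python3 -c "
from h import *
to((.583,-.196,.28),(.583,-.196,.26))"
```

```text
time_s: 11.75
tcp_pos: [0.635, 0.1349, 0.2341]
eef_rot: [28.4, 89.4, 51.0]
contact_force: [-8.6, 1.0, 17.8]
gripper_width: 0.0263
time_s: 12.25
tcp_pos: [0.6347, 0.1344, 0.2941]
eef_rot: [29.2, 89.3, 51.8]
contact_force: [-0.4, -0.4, -6.2]
gripper_width: 0.0259
t 12.25 tcp [0.6347 0.1344 0.2941] F [-0.4 -0.4 -6.2] w 0.0259 x [ 0.007  0.009 -1.   ] y [-0.384  0.923  0.006] z [0.923 0.384 0.01 ]
(0.583, -0.196, 0.28) dp mm [  10.7 -285.3 -174.7]
(0.583, -0.196, 0.26) dp mm [  30.7 -285.5 -174.9]
```

The left wedge is firmly home: it stopped dead at 24 N with the foot at 0.135. Over to the right one.

```bash
python3 -m jog '{"fingers":[0,0,0,0,0],"dp":[[0,-25,-15],[0,-60,-37],[0,-95,-58],[0,-133,-81],[0,-170,-104]],"twist":[0,0,0,0,0]}'
python3 -m jog '{"fingers":[0,0,0,0,0],"dp":[[0,-38,-23],[0,-70,-43],[0,-95,-58],[0,-112,-69],[0,-115,-70]],"twist":[0,0,0,0,0]}'
python3 - <<'E'
from h import *
to((.583,-.196,.28),(.583,-.196,.26))
c=cap('scene'); f=c['frame'][:,:,::-1]
cv2.imwrite('pics/s3.png',cv2.resize(f[80:340,150:380],None,fx=2.3,fy=2.3,interpolation=cv2.INTER_CUBIC))
E
```

```text
time_s: 12.75
tcp_pos: [0.6031, -0.0639, 0.2911]
eef_rot: [34.8, 89.4, 57.4]
contact_force: [0.8, 0.5, -5.5]
gripper_width: 0.0264
time_s: 13.25
tcp_pos: [0.5816, -0.1991, 0.2885]
eef_rot: [44.3, 89.4, 66.7]
contact_force: [0.9, 1.2, -6.6]
gripper_width: 0.0262
t 13.25 tcp [ 0.5816 -0.1991  0.2885] F [ 0.9  1.2 -6.6] w 0.0262 x [ 0.004  0.009 -1.   ] y [-0.382  0.924  0.007] z [0.924 0.382 0.007]
(0.583, -0.196, 0.28) dp mm [8.6 2.3 2.4]
(0.583, -0.196, 0.26) dp mm [28.6  2.1  2.2]
```

View pics/s3.png

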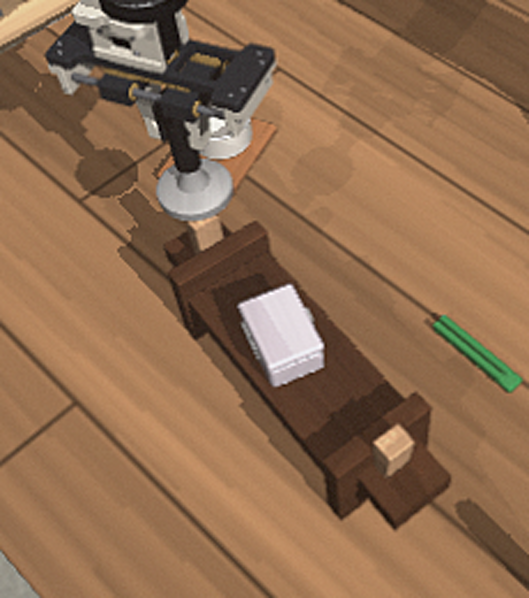

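The left wedge is down, seen at (393,447), and the foot is over the right wedge at (205,232). The tin, clip and ramekin haven't moved. Now lower onto the right wedge.

```bash
python3 -m jog '{"fingers":[0,0,0,0,0],"dp":[[8,1,1],[16,2,2],[22,2,2],[26,2,2],[28,2,2]],"twist":[0,0,0,0,0]}'
python3 -m jog '{"fingers":[0,0,0,0,0],"dp":[[2,0,0],[4,0,0],[6,0,0],[8,0,0],[8,0,0]],"twist":[0,0,0,0,0]}'
```

```text
time_s: 13.8
tcp_pos: [0.5832, -0.1949, 0.2599]
eef_rot: [47.9, 89.4, 70.4]
contact_force: [0.0, 0.8, -6.1]
gripper_width: 0.0259
time_s: 14.3
tcp_pos: [0.5831, -0.1949, 0.2516]
eef_rot: [50.2, 89.4, 72.7]
contact_force: [-0.2, -0.1, -4.9]
gripper_width: 0.0263
```

```bash
python3 -c "
from h import *
to((.583,-.196,.25))"
```

```text
t 14.3 tcp [ 0.5831 -0.1949  0.2516] F [-0.2 -0.1 -4.9] w 0.0263 x [ 0.003  0.009 -1.   ] y [-0.383  0.924  0.008] z [0.924 0.383 0.006]
(0.583, -0.196, 0.25) dp mm [ 1.6 -1.  -0.5]
```

```bash
python3 -m jog '{"fingers":[0,0,0,0,0],"dp":[[1,0,0],[2,0,0],[3,0,0],[3,0,0],[3,0,0]],"twist":[0,0,0,0,0]}'
```

```text
time_s: 14.8
tcp_pos: [0.5834, -0.195, 0.2493]
eef_rot: [42.7, 89.4, 65.3]
contact_force: [-1.7, 1.3, 3.8]
gripper_width: 0.026
```

```bash
python3 -m jog '{"fingers":[0,0,0,0,0],"dp":[[1,0,0],[2,0,0],[3,0,0],[4,0,0],[4,0,0]],"twist":[0,0,0,0,0]}'
python3 -m jog '{"fingers":[0,0,0,0,0],"dp":[[-6,0,0],[-12,0,0],[-12,0,0],[-12,0,0],[-12,0,0]],"twist":[0,0,0,0,0]}'
python3 -m jog '{"fingers":[0,0,0,0,0],"dp":[[6,0,0],[12,0,0],[14,0,0],[16,0,0],[17,0,0]],"twist":[0,0,0,0,0]}'
python3 -m jog '{"fingers":[0,0,0,0,0],"dp":[[-6,0,0],[-12,0,0],[-12,0,0],[-12,0,0],[-12,0,0]],"twist":[0,0,0,0,0]}'
```

```text
time_s: 15.3
tcp_pos: [0.5834, -0.195, 0.245]
eef_rot: [43.7, 89.4, 66.2]
contact_force: [-0.7, 1.5, 2.8]
gripper_width: 0.0262
time_s: 15.8
tcp_pos: [0.5832, -0.195, 0.2565]
eef_rot: [47.8, 89.4, 70.2]
contact_force: [-0.0, -1.1, -5.3]
gripper_width: 0.0264
time_s: 16.3
tcp_pos: [0.5834, -0.1949, 0.2403]
eef_rot: [42.3, 89.4, 64.8]
contact_force: [-1.6, 1.6, 4.5]
gripper_width: 0.0263
time_s: 16.8
tcp_pos: [0.5831, -0.195, 0.2518]
eef_rot: [46.9, 89.4, 69.4]
contact_force: [-0.5, -0.1, -5.8]
gripper_width: 0.0262
```

Part-way taps are done, with lifts clear to a foot height of 0.157 and 0.153. Final taps follow.

```bash
python3 -m jog '{"fingers":[0,0,0,0,0],"dp":[[6,0,0],[12,0,0],[14,0,0],[16,0,0],[18,0,0]],"twist":[0,0,0,0,0]}'
python3 -m jog '{"fingers":[0,0,0,0,0],"dp":[[1,0,0],[2,0,0],[3,0,0],[3,0,0],[3,0,0]],"twist":[0,0,0,0,0]}'
python3 -m jog '{"fingers":[0,0,0,0,0],"dp":[[1,0,0],[2,0,0],[3,0,0],[3,0,0],[3,0,0]],"twist":[0,0,0,0,0]}'
python3 -m jog '{"fingers":[0,0,0,0,0],"dp":[[-15,0,0],[-30,0,0],[-45,0,0],[-55,0,0],[-60,0,0]],"twist":[0,0,0,0,0]}'
python3 -c "
from h import *
to((.48,0,.29),(.466,.389,.25))"
```

```text
time_s: 17.3
tcp_pos: [0.5833, -0.1948, 0.2347]
eef_rot: [40.8, 89.4, 63.3]
contact_force: [-1.8, 2.6, 4.8]
gripper_width: 0.0263
time_s: 17.8
tcp_pos: [0.5836, -0.1949, 0.2341]
eef_rot: [28.9, 89.4, 51.5]
contact_force: [-5.0, 4.0, 13.9]
gripper_width: 0.0263
time_s: 18.3
tcp_pos: [0.5837, -0.1949, 0.234]
eef_rot: [18.2, 89.4, 40.8]
contact_force: [-8.0, 6.2, 18.6]
gripper_width: 0.0266
time_s: 18.8
tcp_pos: [0.5833, -0.1953, 0.2941]
eef_rot: [18.3, 89.3, 40.9]
contact_force: [0.3, 0.2, -6.0]
gripper_width: 0.0261
t 18.8 tcp [ 0.5833 -0.1953  0.2941] F [ 0.3  0.2 -6. ] w 0.0261 x [ 0.009  0.008 -1.   ] y [-0.384  0.923  0.004] z [0.923 0.384 0.011]
(0.48, 0, 0.29) dp mm [  4.6 220.  -20.4]
(0.466, 0.389, 0.25) dp mm [ 47.4 584.4 115.7]
```

```bash
python3 -m jog '{"fingers":[0,0,0,0,0],"dp":[[0,30,6],[0,70,14],[0,112,22],[0,154,30],[0,197,39]],"twist":[0,0,0,0,0]}'
python3 -m jog '{"fingers":[0,0,0,0,0],"dp":[[0,43,8],[0,86,17],[0,129,25],[0,172,34],[0,215,42]],"twist":[0,0,0,0,0]}'
python3 -m jog '{"fingers":[0,0,0,0,0],"dp":[[5,43,8],[12,86,17],[20,124,25],[30,150,32],[38,165,34]],"twist":[0,0,0,0,0]}'
python3 -c "
from h import *
to((.466,.389,.14),(.466,.389,.106))"
```

```text
time_s: 19.3
tcp_pos: [0.5426, 0.0028, 0.2943]
eef_rot: [22.5, 89.4, 45.0]
contact_force: [1.4, 0.9, -5.6]
gripper_width: 0.0263
time_s: 19.8
tcp_pos: [0.4981, 0.2191, 0.2949]
eef_rot: [24.3, 89.4, 46.9]
contact_force: [1.4, 0.4, -4.3]
gripper_width: 0.0261
time_s: 20.3
tcp_pos: [0.4655, 0.3868, 0.2559]
eef_rot: [25.8, 89.5, 48.4]
contact_force: [-0.4, 0.1, -6.5]
gripper_width: 0.0263
t 20.3 tcp [0.4655 0.3868 0.2559] F [-0.4  0.1 -6.5] w 0.0263 x [ 0.006  0.006 -1.   ] y [-0.385  0.923  0.004] z [0.923 0.385 0.007]
(0.466, 0.389, 0.14) dp mm [115.9   1.4   0.4]
(0.466, 0.389, 0.106) dp mm [1.499e+02 1.300e+00 1.000e-01]
```

Check the pounder's tilt and position over the mat on the way down.

```bash
python3 -m jog '{"fingers":[0,0,0,0,0],"dp":[[20,0,0],[50,1,0],[80,1,0],[100,1,0],[110,1,0]],"twist":[0,0,0,0,0]}'
python3 - <<'E'
from h import *
to((.466,.389,.106))
c=cap('scene'); f=c['frame'][:,:,::-1]
cv2.imwrite('pics/s4.png',cv2.resize(f[160:380,300:540],None,fx=2.6,fy=2.6,interpolation=cv2.INTER_CUBIC))
E
```

```text
time_s: 20.8
tcp_pos: [0.4649, 0.3868, 0.143]
eef_rot: [22.3, 89.8, 44.9]
contact_force: [-0.4, -0.2, -5.5]
gripper_width: 0.0261
t 20.8 tcp [0.4649 0.3868 0.143 ] F [-0.4 -0.2 -5.5] w 0.0261 x [ 0.003  0.003 -1.   ] y [-0.384  0.923  0.002] z [0.923 0.384 0.004]
(0.466, 0.389, 0.106) dp mm [37.   1.5  1.7]
```

View pics/s4.png

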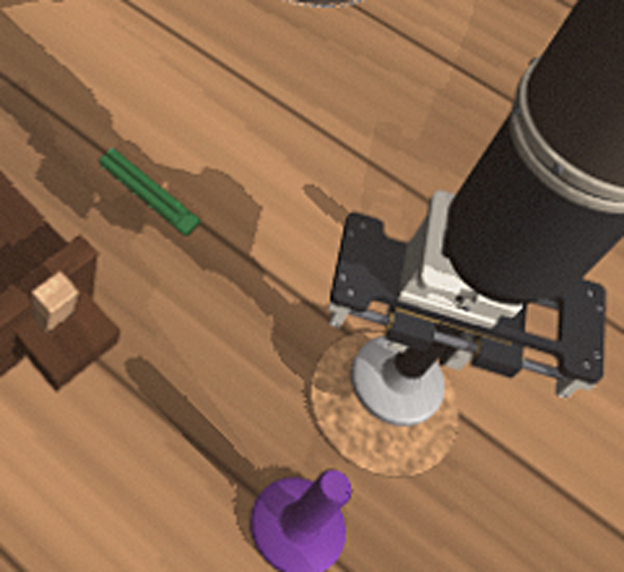

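The pounder is upright above the mat, with its foot near (398,380) in the crop. Lower it gently until the contact force rises.

```bash
python3 -m jog '{"fingers":[0,0,0,0,0],"dp":[[10,0,0],[20,1,1],[27,1,1],[32,1,1],[35,1,1]],"twist":[0,0,0,0,0]}'
python3 -m jog '{"fingers":[0,0,0,0,0],"dp":[[1,0,0],[2,0,0],[3,0,0],[3,0,0],[3,0,0]],"twist":[0,0,0,0,0]}'
```

```text
time_s: 21.35
tcp_pos: [0.4655, 0.3883, 0.1072]
eef_rot: [22.5, 89.8, 45.1]
contact_force: [-0.8, 0.7, -6.0]
gripper_width: 0.0262
time_s: 21.85
tcp_pos: [0.466, 0.3887, 0.1052]
eef_rot: [21.0, 89.7, 43.6]
contact_force: [-0.5, -0.9, 2.6]
gripper_width: 0.0261
```

Landed at the original grip height. Release and withdraw.

```bash
python3 -m jog '{"fingers":[0.35,0.6,0.9,1,1],"dp":[[0,0,0],[0,0,0],[0,0,0],[0,0,0],[0,0,0]],"twist":[0,0,0,0,0]}'
python3 -m jog '{"fingers":[1,1,1,1,1],"dp":[[0,0,0],[0,0,0],[0,0,0],[0,0,0],[0,0,0]],"twist":[0,0,0,0,0]}'
python3 -m jog '{"fingers":[1,1,1,1,1],"dp":[[-15,0,0],[-45,0,0],[-85,0,0],[-125,0,0],[-150,0,0]],"twist":[0,0,0,0,0]}'
python3 -m jog '{"fingers":[1,1,1,1,1],"dp":[[0,-40,-30],[0,-80,-30],[0,-120,-30],[0,-120,-30],[0,-120,-30]],"twist":[0,0,0,0,0]}'
python3 - <<'E'
from h import *
import pickle
to()
c=cap('scene','s5.png');s0,t0=pickle.load(open('c.pkl','rb'));t=cap('top')
hsv=cv2.cvtColor(t['frame'],cv2.COLOR_RGB2HSV)
m=np.zeros((400,640),np.uint8);sub=hsv[205:245,145:190];m[205:245,145:190]=(sub[...,1]<60)&(sub[...,2]>90)
cs,_=cv2.findContours(m,0,1);e=cv2.fitEllipse(cv2.convexHull(max(cs,key=cv2.contourArea)));print(e,onz(t,e[0],.019))
E
```

```text
time_s: 22.35
tcp_pos: [0.466, 0.3887, 0.1052]
eef_rot: [21.1, 89.7, 43.7]
contact_force: [-0.2, 0.2, 0.7]
gripper_width: 0.0573
time_s: 22.85
tcp_pos: [0.466, 0.3887, 0.1052]
eef_rot: [21.1, 89.7, 43.7]
contact_force: [-0.3, 0.7, 0.7]
gripper_width: 0.087
time_s: 23.35
tcp_pos: [0.466, 0.3887, 0.2587]
eef_rot: [22.3, 89.5, 44.9]
contact_force: [0.8, 0.7, 1.3]
gripper_width: 0.0872
time_s: 23.85
tcp_pos: [0.4848, 0.2657, 0.2584]
eef_rot: [22.8, 89.5, 45.4]
contact_force: [0.0, 0.8, 1.2]
gripper_width: 0.0877
t 23.85 tcp [0.4848 0.2657 0.2584] F [0.  0.8 1.2] w 0.0877 x [ 0.007  0.007 -1.   ] y [-0.383  0.924  0.004] z [0.924 0.383 0.009]
((170.72576904296875, 233.42343139648438), (4.210103988647461, 9.433155059814453), 67.89991760253906) [0.43788338 0.37144002 0.019     ]
```

View pics/s5.png

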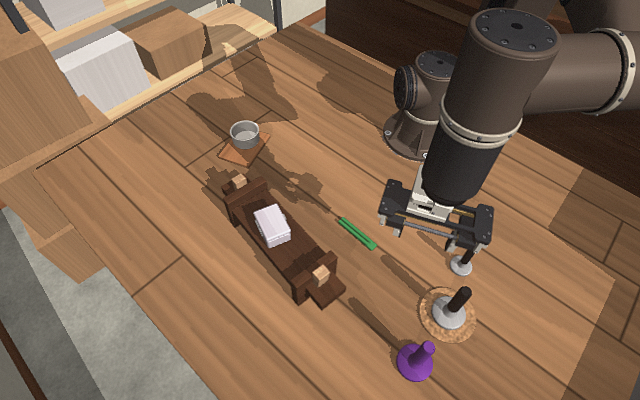

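The scene view shows the pounder upright and released on the mat near (449,312). Both wedges are low, and the ramekin, tin and clip are where they were. The top-view ellipse is invalid because the arm's shadow or body leaves only a 4x9 px blob. Handing in.

```bash
python3 -c "
from plant import r
print(r.close_job())"
```

```text
the job is handed in; nothing more can be done
None
```

I drove both wedges home with the large black-handled pounder, stood it back on its cork mat and handed the job in after about 24 s of robot time. No verdict was reported.

- **Left wedge:** it took four light taps, with the pounder lifted clear between them. It stopped dead with the foot at about 0.135 m under roughly 24 N.
- **Right wedge:** it took three light taps, also lifted clear between them. It also stopped dead at about 0.135 m, under roughly 24 N.
- **Pounder:** it came back down at its original grip height (TCP z 0.1052 m). By the TCP reading it is about 3 mm from where I measured the mat's centre.
- **Last picture:** it shows the pounder upright and released on the mat, the gripper clear, and the ramekin, tin and clip unmoved by eye; I did not re-measure them.
- **Failed check:** the last top-camera check of the pounder's position gave (0.438, 0.371). I discarded it because it caught only a 4x9 px patch of the foot with the arm in the way. The final position therefore rests on the TCP reading and the scene view.

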